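# Wind the bell of the token till and shut its drawer

### The job

Get the token till ready for lunch: with its drawer still open, wind the bell spring all the way up by the wing key on the sloping top (clockwise, as many turns as it takes, until it comes up firm against its stop). Then push the drawer fully home so that it snaps shut, and leave the other things on the counter where they are.

Things in the scene. Friction and masses are not known exactly. Their poses are not given: they have to be found in the camera images.
- till: Dark wooden till, 160 deep (x), 204 wide (y), fixed. Origin: centre of its underside; x from its front (drawer side, towards the robot) to its back, y left, z up. Its top is a steel deck sloping down to the front by 20 degrees: 81 high at the front edge, 110 in the middle, 139 at the back, without a rim. A bell gong stands out 25 from its left side, below the deck. (mm)
- key_grip (a point): Centre of the key's flat steel wing, a blade 42 long, 9 thick, 20 tall on a 10 mm shaft in mid-deck; the point is 31 mm off the deck along the key's axis, which is square to the deck (leans 20 degrees to the front). Site axes turn with the key: z out along its axis, x along the blade, y across it. Pinch across y from along z; opened fingers can turn back round the key without lifting.
- key (a joint): Turn of the key, rad: 0 slack, 6.4 at the firm stop (fully wound); grows clockwise looking down on the deck; starts at 1.8 to 3.8. Turning takes 0.16 to 0.25 N m, more as the spring winds up; let go, it stays where it is (do not turn it back while pinching it). At the stop it goes no further. A grip of about 30 N holds it.
- drawer (a joint): How far the drawer is out, m: 0 shut, starts at 0.04 to 0.075, grows along the till's -x. Sliding takes about 1 N. From about 13 mm out a spring catch resists (peak about 5 N); from under 4 mm it draws the drawer in to 0, the hard stop, and holds it there.
- drawer_pull (a point): Middle of the front edge of the drawer's pull, a dark steel strip 70 wide (y), 12 tall, 22 out from the drawer's front plate, 30 to 42 above the counter (mm). Moves with the drawer; axes as the till's. With the drawer shut it lies 108 mm in front of the till's origin. The front plate is 178 wide, its top 57 above the counter.
- teacup: Blue tea cup, 72 mm across, 62 mm tall, beside the till on its left. Leave alone. Origin: centre of its underside.
- shaker: Small amber spice jar, 42 mm across, 75 mm tall, in front of the till to the right of its drawer. Leave alone. Origin: centre of its underside.
- dish: White saucer, 90 mm across, 18 mm tall, beside the till on its right. Leave alone. Origin: centre of its underside.
- spoon: Steel spoon with a wooden handle, lying on the counter at the left. Leave alone.
- sauce: Amber sauce bottle, 56 mm across, 140 mm tall, in front of the till to the left of its drawer. Leave alone. Origin: centre of its underside.
- clicker: Black hand counter, a rounded block 50 x 35 x 22 mm, at the right. Leave alone. Origin: centre of its underside.
- bowl: White bowl, 120 mm across, 55 mm tall, at the right. Leave alone. Origin: centre of its underside.

How it is judged:
By the outcome, as a careful person would: the job done as asked, in the order asked, and still so for the second after the job is handed in, with the robot touching nothing.
It also fails if it takes over 72 s, if anything falls off the work surface, if the arm or the gripper's body presses on something with over 40 N, if the wrist force passes 120 N, or if a joint passes its speed limit or range.

### The arm

A 7-joint arm with a two-finger parallel gripper is mounted at the origin on the work surface. World frame = base frame: x ahead of the robot, y to its left, z up, the work surface at z = 0. Lengths are in m, angles in rad, forces in N, time in s.
With the tool pointing down it reaches from about 0.4 to 0.85 m from the base axis. Payload 10.4 kg.
Tool frame: the origin (TCP) lies midway between the tips of the shut fingers; the grasp point (between the pads) lies 19 mm behind it; z points along the fingers, x is the direction in which the jaws open and shut, and the axes are right-handed (so a half turn about z gives the same grasp; the last joint's range is limited). The gripper opens to 87 mm and grips with 3 to 60 N. Pads are 19 mm wide; open, the fingers measure 117 mm over their backs; the gripper's body (75 mm by 190 mm) begins 51 mm behind the grasp point.
Start: joints at [1.256, 0.332, -0.065, 1.46, 0.022, 1.35, -0.088], TCP at [0.18, -0.599, 0.223] pointing down, gripper open.
Joint ranges: [-2.6, 2.6], [-0.5, 2.12], [-1.47, 1.34], [0.16, 2.42], [-1.27, 4.41], [0.06, 2.06], [-2.6, 2.6]. Speed limits (rad/s): [2.22, 2.22, 2.79, 2.79, 3.14, 3.14, 3.14].

### API

Orientations are given as a unit quaternion [x, y, z, w].
In Python, from bench import r gives the robot as it stands. The module is installed in compiled form; this text tells all that it offers.
- The arm moves only by the tool play_rows, never from a script. Its argument "commands" is a list of rows, each a list of 7 numbers: the shift along the world's x, y, z in cm, then the turn, a rotation vector about the world's x, y, z in rad, then the finger opening in cm, from 0 to 8.7. A call has 1 to 20 rows; each row shifts and turns the commanded pose from where the row before left it; what a row does not reach is not made up. A row lasts 1/8 s, in which the tool goes at most 62.5 mm and 10.7 degrees, less where a joint would pass 70% of its speed; a pose out of reach is approached as far as the arm can. A call is refused whole if a number of a shift passes 6.25 or a number of a turn 0.188, either way. A call with a gripper value outside its range is refused whole. The fingers move at their own pace and stop on an object; "grip_force" is the grip in N (left out, the last holds). Time passes only in rows, so rows that do not move let the fingers close. It gives the time, the measured TCP pose, the force and the opening at its end, in the units of the state.
- r.read_state(): the state, without advancing time (a new reading comes with each control period).
- r.camera(name): name is "side" or "top"; returns a dict with "img" (400x640x3 uint8, red, green, blue), "K" (3x3 intrinsics, pixels), "k1" (the pictures are not rectified: a ray, as slopes to the right and down, at radius r is drawn at 1 + k1 r^2 times it, then the intrinsics apply), "camera_from_world" (4x4, takes a point from world to camera coordinates). Camera axes: x right, y down, z forward; pixel columns grow to the right and rows downward; lengths in m; the calibration is good to about 2 mm. A picture is of the moment at which its call begins. There is no depth.
- r.close_job(): hands the job in, once; it reports no verdict.
The state is a dict: "time": time; "joint_positions": joint angles; "joint_vel": joint speeds; "joint_torque": joint torques, N m; "ee_pos": TCP position; "eef_rot": TCP orientation; "ft_force": force on the tool from outside, world axes, zero at the start; "torque": the same for the moment, N m; "width": finger opening in m.
Only numpy, scipy, OpenCV 4.12 (cv2) and the standard library are available. Lean on these libraries where they do the work, as an engineer would, in place of code of your own. Each camera call takes 0.05 s, during which the arm holds its last target. There are 200 camera calls.

## Working session

There is one attempt and no reset: what is moved stays moved. The work goes in short steps, Python scripts to look and compute and a tool call to move; the robot and the scene stay as the last step left them, time stands still between calls to the robot, and variables do not carry over. Pictures are saved under pics/ and viewed, about 8 in all and at most 12, crops included, and the job is handed in when it is done.

Besides the shell and the picture viewer there is one more tool, called after "Request:" by a JSON object that holds its "method" and its "body", one argument or row to a line. play_rows: Moves the arm, as the interface text tells. Its arguments: {"type":"object","properties":{"commands":{"type":"array","items":{"type":"array","items":{"type":"number"}}},"grip_force":{"type":"number"}},"required":["commands"]}

```bash
mkdir -p pics; cat > h.py <<'E'
import numpy as np, cv2
from bench import r
def snap(name,fn):
    c=r.camera(name); cv2.imwrite('pics/'+fn,c['img'][:,:,::-1]); np.savez('pics/'+fn+'.npz',**{k:np.array(c[k]) for k in('K','k1','camera_from_world')},img=c['img']); return c
def load(fn): return dict(np.load('pics/'+fn+'.npz'))
def proj(c,P):
    P=np.atleast_2d(P); T=c['camera_from_world']; q=P@T[:3,:3].T+T[:3,3]; s=q[:,:2]/q[:,2:]
    s=s*(1+float(c['k1'])*(s**2).sum(1,keepdims=True)); K=c['K']; return s@K[:2,:2].T+K[:2,2]
def ray(c,uv):
    d=np.linalg.solve(c['K'],[*uv,1])[:2]; s=d.copy()
    for _ in range(20): s=d/(1+float(c['k1'])*(s@s))
    R=c['camera_from_world'][:3,:3]; t=c['camera_from_world'][:3,3]
    return -R.T@t, R.T@np.array([*s,1])
def atz(c,uv,z):
    o,d=ray(c,uv); return o+d*(z-o[2])/d[2]
E
python3 - <<'E'
from h import *
for n in('side','top'):
    c=snap(n,n+'0.png'); print(n,c['K'].tolist(),c['k1'],np.round(c['camera_from_world'],3).tolist())
print(r.read_state())
E
```

```text
side [[399.71074639846427, 0.0, 318.45486095920614], [0.0, 399.71074639846427, 200.97388773310965], [0.0, 0.0, 1.0]] 0.020525002781504407 [[0.991, -0.131, -0.02, -0.497], [-0.104, -0.671, -0.734, 0.116], [0.082, 0.73, -0.679, 1.203], [0.0, 0.0, 0.0, 1.0]]
top [[447.62268175099024, 0.0, 316.10775099053905], [0.0, 447.62268175099024, 196.14851332357483], [0.0, 0.0, 1.0]] -0.037216164986518294 [[0.023, -1.0, 0.001, -0.009], [-0.998, -0.023, -0.06, 0.519], [0.061, 0.0, -0.998, 1.58], [0.0, 0.0, 0.0, 1.0]]
{'time': 0.1, 'joint_positions': array([ 1.25642885,  0.33281664, -0.06473303,  1.46082797,  0.0215855 ,
        1.34989163, -0.08849925]), 'joint_vel': array([-0.00068516, -0.00170583, -0.00044316, -0.00270324, -0.00057705,
       -0.00078999, -0.00086787]), 'joint_torque': array([ 6.53764218e-04, -6.24545074e+01,  2.42129713e-02, -3.90718746e+01,
       -6.14912342e-02,  3.66231753e-02,  4.31723743e-05]), 'ee_pos': array([ 0.17970407, -0.59826063,  0.22184262]), 'eef_rot': array([ 8.02399630e-01, -5.96786766e-01, -5.09832431e-04, -3.60531864e-04]), 'ft_force': array([-0.31102812,  0.34694676,  0.51526758]), 'torque': array([ 0.02590447,  0.02162035, -0.01293936]), 'width': 0.08671887741168749}
```

View pics/side0.png

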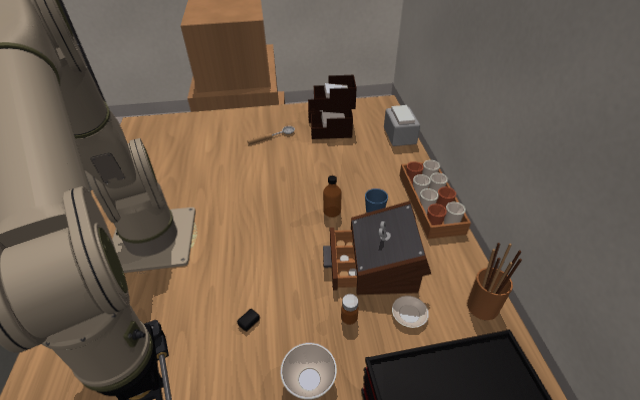

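View pics/top0.png

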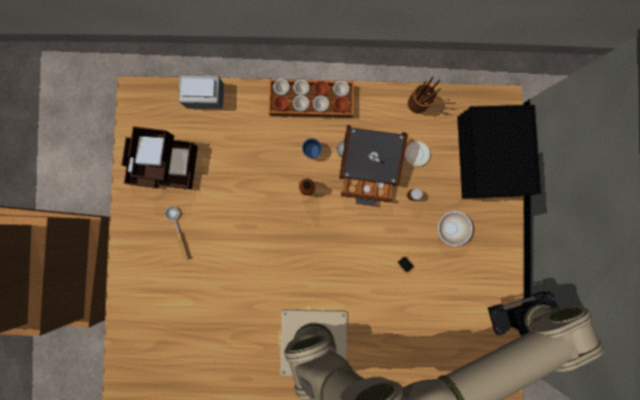

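The side view shows the till around (390,250) with its key at (383,232). In the top view the till is at (374,158), the key at (375,157) and the pull at (367,201). I'll zoom in.

```bash
python3 - <<'E'
from h import *
a=cv2.imread('pics/side0.png')[190:320,315:440]; b=cv2.imread('pics/top0.png')[115:215,330:420]
a=cv2.resize(a,None,fx=3.2,fy=3.2,interpolation=cv2.INTER_CUBIC); b=cv2.resize(b,None,fx=4.4,fy=4.4,interpolation=cv2.INTER_CUBIC)
o=np.zeros((440,800,3),np.uint8); o[:a.shape[0],:400]=a; o[:b.shape[0],400:400+b.shape[1]]=b[:, :400]
cv2.imwrite('pics/crop0.png',o)
E
```

```text
(no output)
```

View pics/crop0.png

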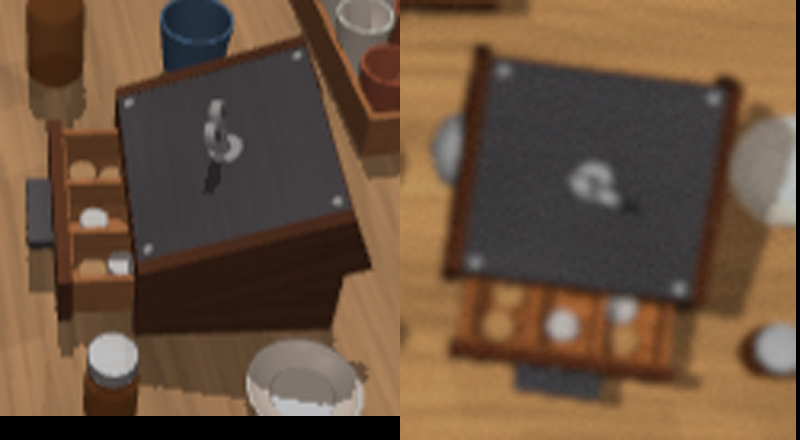

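```bash
cat > fit.py <<'E'
from h import *
from scipy.optimize import least_squares
s=load('side0.png'); t=load('top0.png')
S=np.array([(129,103),(297,56),(337,201),(148,249)])/3.2+[315,190]   # FL, BL, BR, FR
T=(np.array([(475,261),(504,71),(714,98),(679,289)])-[400,0])/4.4+[330,115]
def tw(p,L):
    c,sn=np.cos(p[2]),np.sin(p[2]); L=np.atleast_2d(L)
    return np.c_[p[0]+c*L[:,0]-sn*L[:,1],p[1]+sn*L[:,0]+c*L[:,1],L[:,2]]
def B(a,b):
    L=np.array([(-a,b),(a,b),(a,-b),(-a,-b)]); return np.c_[L,.110+L[:,0]*np.tan(np.radians(20))]
def f(p):
    P=tw(p,B(p[3],p[4])); return np.r_[proj(s,P)-S,proj(t,P)-T].ravel()
if __name__=='__main__':
    q=least_squares(f,[.75,-.1,0,.07,.09]); print(np.round(q.x,4),np.round(q.fun.reshape(8,2),1).tolist())
    p=q.x; np.save('till.npy',p[:3])
    # drawer pull: front edge mid, seen pixels
    for nm,c,uv in(('s',s,(np.array([(28,212)])/3.2+[315,190])[0]),('t',t,((np.array([(557,396)])-[400,0])/4.4+[330,115])[0])):
        w=atz(c,uv,.036 if nm=='s' else .042); d=w[:2]-p[:2]; cc,sn=np.cos(p[2]),np.sin(p[2]); print(nm,w,'local',cc*d[0]+sn*d[1],-sn*d[0]+cc*d[1])
    # key model overlay for candidate angles on both crops
    al=np.radians(20); n=np.array([-np.sin(al),0,np.cos(al)]); u=np.array([np.cos(al),0,np.sin(al)]); v=np.array([0,1,0.])
    print('key_grip',tw(p,np.array([0,0,.11])+.031*n))
    rows=[]
    for nm,c,o,k in(('side0.png',s,(355,205),14),('top0.png',t,(355,140),14)):
        im=cv2.imread('pics/'+nm)[o[1]:o[1]+40,o[0]:o[0]+40]; base=cv2.resize(im,None,fx=6.6,fy=6.6,interpolation=cv2.INTER_CUBIC); r_=[base]
        for th in (np.radians(30),np.radians(60)):
            g=base.copy()
            for sg,col in((1,(0,255,0)),(-1,(0,0,255))):
                d=np.cos(sg*th)*u+np.sin(sg*th)*v
                q4=[np.array([0,0,.11])+h*n+l*d for h,l in((.021,-.021),(.021,.021),(.041,.021),(.041,-.021))]
                px=((proj(c,tw(p,np.array(q4)))-o+.5)*6.6).astype(int); cv2.polylines(g,[px],True,col,1)
            r_.append(g)
        rows.append(np.hstack(r_))
    cv2.imwrite('pics/key.png',np.vstack(rows))
E
python3 fit.py
```

```text
[ 0.6546 -0.1884 -0.108   0.0703  0.0798] [[-0.3, 0.3], [-0.2, 0.2], [-0.4, 0.5], [-0.5, 0.3], [-0.0, -0.4], [-0.2, -0.5], [-0.4, -0.4], [-0.1, -0.7]]
s [ 0.49462043 -0.16924404  0.036     ] local -0.16108569389322147 0.001761406487611538
t [ 0.49022893 -0.17169898  0.042     ] local -0.16518687610589372 -0.0011527515628195519
key_grip [[ 0.64403617 -0.1872216   0.13913047]]
```

View pics/key.png

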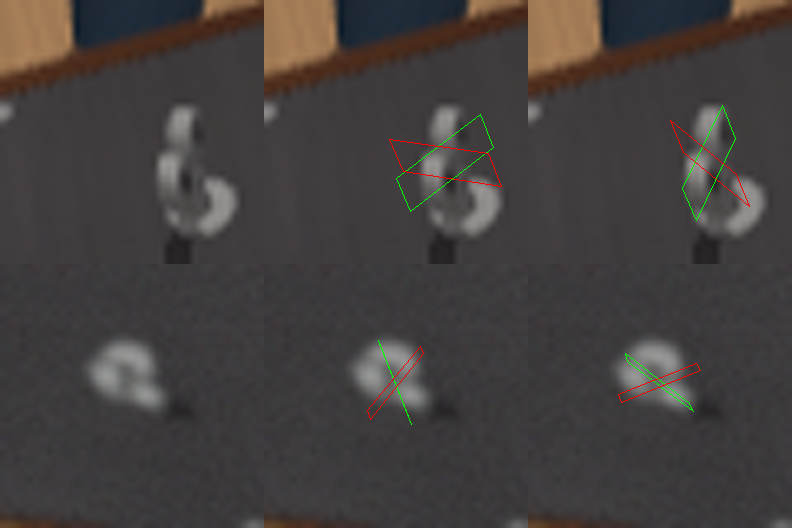

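The overlay shows the blade at roughly +70° from the till's x axis: the rings run (185,107)→(180,205) in the side view and (92,370)→(160,405) in the top view. I'll refine that numerically and plan the approach.

```bash
cat > plan.py <<'E'
from h import *
from fit import tw
from scipy.spatial.transform import Rotation as Ro
p=np.load('till.npy'); al=np.radians(20); Z=Ro.from_euler('z',p[2]).as_matrix()
n=Z@[-np.sin(al),0,np.cos(al)]; u=Z@[np.cos(al),0,np.sin(al)]; v=Z@[0,1,0]; o=np.array([p[0],p[1],.11]); kg=o+.031*n
def target(blade_deg,h):  # TCP pose, grasp point h above key_grip along axis; jaw = blade-90
    a=np.radians(blade_deg-90); x=np.cos(a)*u+np.sin(a)*v; z=-n
    return kg+(h-.019)*n, Ro.from_matrix(np.c_[x,np.cross(z,x),z])
def delta(pos,R):
    s=r.read_state(); d=R*Ro.from_quat(s['eef_rot']).inv()
    print('t',round(s['time'],2),'d cm',np.round((pos-s['ee_pos'])*100,2),'rotvec',np.round(d.as_rotvec(),3),'q',np.round(s['joint_positions'],2),'F',np.round(s['ft_force'],1),'M',np.round(s['torque'],2),'w',round(s['width'],4))
def axial():
    s=r.read_state(); R=Ro.from_quat(s['eef_rot']); x=R.as_matrix()[:,0]; z=R.as_matrix()[:,2]
    e=R.inv().apply(s['ee_pos']-kg)
    print('blade ang',round(np.degrees(np.arctan2(x@v,x@u))+90,1),'tilt err',round(np.degrees(np.arccos(np.clip(-z@n,-1,1))),1),'tcp-kg tool mm',np.round(e*1e3,1),'M.n',round(s['torque']@n,3),'F',np.round(s['ft_force'],1),'q',np.round(s['joint_positions'],2),'w',round(s['width'],4),'t',round(s['time'],2))
E
python3 - <<'E'
from plan import *
print('n',n,'kg',kg)
for nm in('side0.png','top0.png'):
    c=load(nm); g=cv2.cvtColor(c['img'],cv2.COLOR_RGB2GRAY).astype(float)
    out=[]
    for th in range(30,120,4):
        d=np.cos(np.radians(th))*u+np.sin(np.radians(th))*v
        P=np.array([o+h*n+l*d for h in np.linspace(.022,.040,8) for l in np.linspace(-.020,.020,17)])
        q=proj(c,P).astype(np.float32); val=cv2.remap(g.astype(np.float32),q[:,0],q[:,1],cv2.INTER_LINEAR); out.append((th,int(val.mean())))
    print(nm,out)
pos,R=target(70,.18); delta(pos,R)
E
```

```text
n [-0.34002598  0.03687967  0.93969262] kg [ 0.64403617 -0.1872216   0.13913047]
side0.png [(30, 78), (34, 79), (38, 80), (42, 81), (46, 82), (50, 84), (54, 86), (58, 88), (62, 91), (66, 93), (70, 95), (74, 96), (78, 96), (82, 94), (86, 90), (90, 86), (94, 83), (98, 82), (102, 81), (106, 80), (110, 81), (114, 83), (118, 86)]
top0.png [(30, 107), (34, 108), (38, 110), (42, 111), (46, 113), (50, 114), (54, 115), (58, 116), (62, 117), (66, 117), (70, 117), (74, 117), (78, 115), (82, 113), (86, 111), (90, 108), (94, 105), (98, 102), (102, 100), (106, 98), (110, 96), (114, 95), (118, 94)]
t 0.1 d cm [40.96 41.7   6.86] rotvec [-0.179 -0.313  0.813] q [ 1.26  0.33 -0.06  1.46  0.02  1.35 -0.09] F [-0.3  0.3  0.5] M [ 0.03  0.02 -0.01] w 0.0867
```

Request:
{"method": "play_rows", "body": {
  "commands": [
    [0,0,3,0,0,0,8.7],
    [2.9,3,0.3,-0.013,-0.022,0.058,8.7],
    [2.9,3,0.3,-0.013,-0.022,0.058,8.7],
    [2.9,3,0.3,-0.013,-0.022,0.058,8.7],
    [2.9,3,0.3,-0.013,-0.022,0.058,8.7],
    [2.9,3,0.3,-0.013,-0.022,0.058,8.7],
    [2.9,3,0.3,-0.013,-0.022,0.058,8.7],
    [2.9,3,0.3,-0.013,-0.022,0.058,8.7],
    [2.9,3,0.3,-0.013,-0.022,0.058,8.7],
    [2.9,3,0.3,-0.013,-0.022,0.058,8.7],
    [2.9,3,0.3,-0.013,-0.022,0.058,8.7],
    [2.9,3,0.3,-0.013,-0.022,0.058,8.7],
    [2.9,3,0.3,-0.013,-0.022,0.058,8.7],
    [2.9,3,0.3,-0.013,-0.022,0.058,8.7],
    [2.9,3,0.3,-0.013,-0.022,0.058,8.7],
    [0,0,0,0,0,0,8.7],
    [0,0,0,0,0,0,8.7]
  ],
  "grip_force": 30
}}

```text
time: 2.22
ee_pos: [0.5859, -0.1784, 0.2943]
eef_rot: [0.959, -0.224, 0.172, -0.018]
ft_force: [-1.2, 0.2, -0.3]
width: 0.0873
```

```bash
python3 - <<'E'
from plan import *
delta(*target(70,.06)); axial()
E
```

```text
t 2.23 d cm [  4.42  -0.73 -11.67] rotvec [ 0.005 -0.002  0.002] q [ 0.78  0.05 -0.55  1.69 -0.01  1.06 -0.22] F [-1.2  0.2 -0.3] M [0.03 0.32 0.02] w 0.0873
blade ang 70.0 tilt err 0.3 tcp-kg tool mm [  -2.8   -0.7 -166. ] M.n 0.018 F [-1.2  0.2 -0.3] q [ 0.78  0.05 -0.55  1.69 -0.01  1.06 -0.22] w 0.0873 t 2.23
```

Request:
{"method": "play_rows", "body": {
  "commands": [
    [1.2,-0.2,-3.3,0,0,0,8.7],
    [1.2,-0.2,-3.3,0,0,0,8.7],
    [1.2,-0.2,-3.3,0,0,0,8.7],
    [1.2,-0.2,-3.3,0,0,0,8.7],
    [0,0,0,0,0,0,8.7],
    [0,0,0,0,0,0,8.7]
  ]
}}

```text
time: 2.98
ee_pos: [0.6339, -0.1872, 0.1639]
eef_rot: [0.959, -0.224, 0.173, -0.018]
ft_force: [0.4, -0.2, -0.3]
width: 0.0869
```

```bash
python3 - <<'E'
from plan import *
delta(*target(70,.001)); axial()
snap('side','side1.png'); a=cv2.imread('pics/side1.png')[150:300,300:460]; cv2.imwrite('pics/c1.png',cv2.resize(a,None,fx=4,fy=4,interpolation=cv2.INTER_CUBIC))
E
```

```text
t 2.98 d cm [ 1.62 -0.07 -4.17] rotvec [ 0.005 -0.001  0.003] q [ 0.71  0.26 -0.54  1.76  0.14  0.81 -0.33] F [ 0.4 -0.2 -0.3] M [ 0.05  0.33 -0.04] w 0.0869
blade ang 69.9 tilt err 0.3 tcp-kg tool mm [ -0.5   1.5 -26.7] M.n -0.042 F [ 0.4 -0.2 -0.3] q [ 0.71  0.26 -0.54  1.76  0.14  0.81 -0.33] w 0.0869 t 2.98
```

View pics/c1.png

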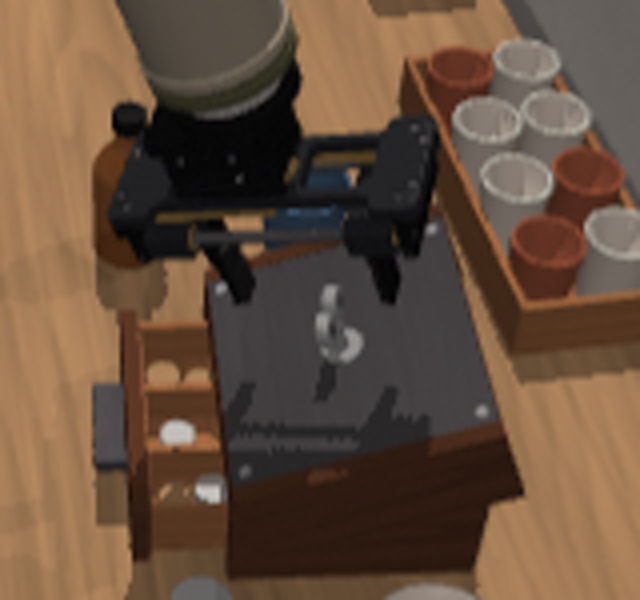

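The fingers, at (238,297) and (388,297), straddle the key at (330,310) as planned. Next I'll descend and pinch.

Request:
{"method": "play_rows", "body": {
  "commands": [
    [0.5,0,-1.4,0,0,0,8.7],
    [0.5,0,-1.4,0,0,0,8.7],
    [0.6,-0.1,-1.3,0,0,0,8.7],
    [0,0,0,0,0,0,8.7],
    [0,0,0,0,0,0,3],
    [0,0,0,0,0,0,3],
    [0,0,0,0,0,0,3],
    [0,0,0,0,0,0,3],
    [0,0,0,0,0,0,1.6],
    [0,0,0,0,0,0,1.6],
    [0,0,0,0,0,0,1.6]
  ],
  "grip_force": 30
}}

```text
time: 4.4
ee_pos: [0.6498, -0.1876, 0.1216]
eef_rot: [0.959, -0.224, 0.172, -0.018]
ft_force: [0.6, 0.3, -0.7]
width: 0.0252
```

```bash
python3 - <<'E'
from plan import *
axial()
E
```

```text
blade ang 70.0 tilt err 0.3 tcp-kg tool mm [-0.6 -0.1 18.5] M.n -0.057 F [ 0.6  0.3 -0.7] q [ 0.68  0.34 -0.52  1.76  0.2   0.75 -0.38] w 0.0252 t 4.4
```

Request:
{"method": "play_rows", "body": {
  "commands": [
    [0,0,0,0,0,0,1.2],
    [0,0,0,0,0,0,0.6],
    [0,0,0,0,0,0,0],
    [0,0,0,0,0,0,0],
    [0,0,0,0,0,0,0],
    [0,0,0,0,0,0,0]
  ],
  "grip_force": 35
}}

```text
time: 5.15
ee_pos: [0.6502, -0.1878, 0.1219]
eef_rot: [0.959, -0.224, 0.173, -0.018]
ft_force: [5.8, -1.9, -2.6]
width: 0.0091
```

```bash
python3 - <<'E'
from plan import *
axial()
E
```

```text
blade ang 70.0 tilt err 0.3 tcp-kg tool mm [-0.1 -0.1 18.4] M.n 0.196 F [ 5.8 -1.9 -2.6] q [ 0.68  0.34 -0.52  1.76  0.2   0.74 -0.38] w 0.0091 t 5.15
```

Request:
{"method": "play_rows", "body": {
  "commands": [
    [0,0,0,0.034,-0.0037,-0.094,0],
    [0,0,0,0.034,-0.0037,-0.094,0],
    [0,0,0,0.034,-0.0037,-0.094,0],
    [0,0,0,0.034,-0.0037,-0.094,0],
    [0,0,0,0.034,-0.0037,-0.094,0],
    [0,0,0,0.034,-0.0037,-0.094,0]
  ]
}}

```text
time: 5.9
ee_pos: [0.6499, -0.1874, 0.1217]
eef_rot: [0.85, -0.499, 0.157, -0.069]
ft_force: [1.7, -0.7, 0.1]
width: 0.0085
```

```bash
python3 - <<'E'
from plan import *
axial()
E
```

```text
blade ang 35.4 tilt err 0.3 tcp-kg tool mm [-0.7  0.1 18.4] M.n 0.192 F [ 1.7 -0.7  0.1] q [ 0.59  0.32 -0.42  1.76  0.14  0.74 -0.94] w 0.0085 t 5.9
```

Request:
{"method": "play_rows", "body": {
  "commands": [
    [0,0,0,0.034,-0.0037,-0.094,0],
    [0,0,0,0.034,-0.0037,-0.094,0],
    [0,0,0,0.034,-0.0037,-0.094,0],
    [0,0,0,0.034,-0.0037,-0.094,0],
    [0,0,0,0.034,-0.0037,-0.094,0],
    [0,0,0,0.034,-0.0037,-0.094,0],
    [0,0,0,0.034,-0.0037,-0.094,0],
    [0,0,0,0.034,-0.0037,-0.094,0],
    [0,0,0,0.034,-0.0037,-0.094,0],
    [0,0,0,0.034,-0.0037,-0.094,0],
    [0,0,0,0.034,-0.0037,-0.094,0],
    [0,0,0,0.034,-0.0037,-0.094,0]
  ]
}}

```text
time: 7.4
ee_pos: [0.65, -0.1864, 0.1216]
eef_rot: [-0.42, 0.891, -0.088, 0.147]
ft_force: [1.3, 1.7, 0.8]
width: 0.0086
```

```bash
python3 - <<'E'
from plan import *
axial(); delta(*target(-33,0))
E
```

```text
blade ang -33.3 tilt err 0.3 tcp-kg tool mm [-1.   1.2 18.4] M.n 0.18 F [1.3 1.7 0.8] q [ 0.42  0.3  -0.22  1.77  0.03  0.73 -2.05] w 0.0086 t 7.4
t 7.4 d cm [ 0.05 -0.16 -0.04] rotvec [-0.006 -0.005  0.004] q [ 0.42  0.3  -0.22  1.77  0.03  0.73 -2.05] F [1.3 1.7 0.8] M [0.51 0.06 0.38] w 0.0086
```

Request:
{"method": "play_rows", "body": {
  "commands": [
    [0,-0.03,0,0.034,-0.0037,-0.094,0],
    [0,-0.03,0,0.034,-0.0037,-0.094,0],
    [0,-0.03,0,0.034,-0.0037,-0.094,0],
    [0,-0.03,0,0.034,-0.0037,-0.094,0],
    [0,0,0,0,0,0,0],
    [0,0,0,0,0,0,0],
    [0,0,0,0,0,0,1.5],
    [0,0,0,0,0,0,3],
    [0,0,0,0,0,0,8],
    [0,0,0,0,0,0,8],
    [0,0,0,0,0,0,8],
    [0,0,0,0,0,0,8],
    [0,0,0,0,0,0,8]
  ]
}}

```text
time: 9.02
ee_pos: [0.6498, -0.1888, 0.1216]
eef_rot: [-0.236, 0.956, -0.057, 0.162]
ft_force: [0.6, 0.2, -0.5]
width: 0.067
```

```bash
python3 - <<'E'
from plan import *
axial(); delta(*target(axb:=-56.5,0))
c=snap('side','side2.png'); a=cv2.imread('pics/side2.png')[150:300,300:460]; cv2.imwrite('pics/c2.png',cv2.resize(a,None,fx=4,fy=4,interpolation=cv2.INTER_CUBIC))
E
```

```text
blade ang -56.1 tilt err 0.3 tcp-kg tool mm [ 0.9 -0.6 18.5] M.n -0.101 F [ 0.6  0.2 -0.5] q [ 0.37  0.3  -0.15  1.77 -0.    0.73 -2.42] w 0.067 t 9.03
t 9.03 d cm [ 0.07  0.09 -0.03] rotvec [-0.002 -0.004 -0.008] q [ 0.37  0.3  -0.15  1.77 -0.    0.73 -2.42] F [ 0.6  0.2 -0.5] M [ 0.17  0.41 -0.06] w 0.067
```

View pics/c2.png

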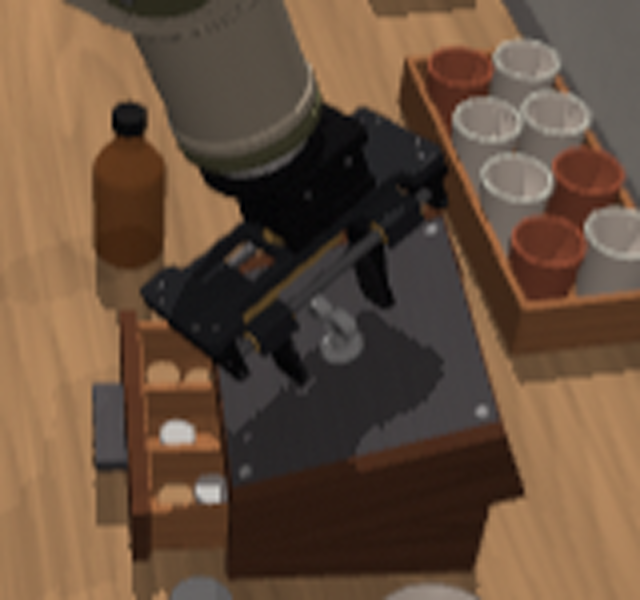

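Request:
{"method": "play_rows", "body": {
  "commands": [
    [0.07,0.09,0,-0.0578,0.0063,0.1597,8],
    [0,0,0,-0.0578,0.0063,0.1597,8],
    [0,0,0,-0.0578,0.0063,0.1597,8],
    [0,0,0,-0.0578,0.0063,0.1597,8],
    [0,0,0,-0.0578,0.0063,0.1597,8],
    [0,0,0,-0.0578,0.0063,0.1597,8],
    [0,0,0,-0.0578,0.0063,0.1597,8],
    [0,0,0,-0.0578,0.0063,0.1597,8],
    [0,0,0,-0.0578,0.0063,0.1597,8],
    [0,0,0,-0.0578,0.0063,0.1597,8],
    [0,0,0,-0.0578,0.0063,0.1597,8],
    [0,0,0,-0.0578,0.0063,0.1597,8],
    [0,0,0,-0.0578,0.0063,0.1597,8],
    [0,0,0,-0.0578,0.0063,0.1597,8],
    [0,0,0,-0.0578,0.0063,0.1597,8],
    [0,0,0,-0.0578,0.0063,0.1597,8],
    [0,0,0,-0.0578,0.0063,0.1597,8],
    [0,0,0,-0.0578,0.0063,0.1597,8],
    [0,0,0,0,0,0,8],
    [0,0,0,0,0,0,8]
  ]
}}

```text
time: 11.58
ee_pos: [0.6505, -0.188, 0.1216]
eef_rot: [0.965, 0.194, 0.167, 0.055]
ft_force: [0.5, -0.4, -0.1]
width: 0.0802
```

```bash
python3 - <<'E'
from plan import *
axial(); delta(*target(122.5,0))
E
```

```text
blade ang 118.9 tilt err 0.3 tcp-kg tool mm [ 0.1 -0.  18.7] M.n -0.075 F [ 0.5 -0.4 -0.1] q [ 0.81  0.37 -0.68  1.76  0.3   0.75  0.42] w 0.0802 t 11.57
t 11.57 d cm [-0.    0.   -0.03] rotvec [-0.017  0.006  0.06 ] q [ 0.81  0.37 -0.68  1.76  0.3   0.75  0.42] F [ 0.5 -0.4 -0.1] M [ 0.05  0.24 -0.07] w 0.0802
```

Request:
{"method": "play_rows", "body": {
  "commands": [
    [0,0,0,-0.02,0.002,0.055,8],
    [0,0,0,0,0,0,3],
    [0,0,0,0,0,0,3],
    [0,0,0,0,0,0,3],
    [0,0,0,0,0,0,2.5],
    [0,0,0,0,0,0,1.5],
    [0,0,0,0,0,0,1],
    [0,0,0,0,0,0,0.5],
    [0,0,0,0,0,0,0],
    [0,0,0,0,0,0,0],
    [0,0,0,0,0,0,0],
    [0,0,0,0,0,0,0],
    [0,0,0,0,0,0,0]
  ],
  "grip_force": 35
}}

```text
time: 13.2
ee_pos: [0.651, -0.1876, 0.1218]
eef_rot: [0.959, 0.224, 0.165, 0.06]
ft_force: [6.5, 0.7, -1.5]
width: 0.0086
```

```bash
python3 - <<'E'
from plan import *
axial()
E
```

```text
blade ang 122.5 tilt err 0.4 tcp-kg tool mm [ 0.7 -0.1 18.7] M.n 0.193 F [ 6.5  0.7 -1.5] q [ 0.82  0.37 -0.69  1.76  0.3   0.75  0.47] w 0.0086 t 13.2
```

Request:
{"method": "play_rows", "body": {
  "commands": [
    [0,0,0,0.034,-0.0037,-0.094,0],
    [0,0,0,0.034,-0.0037,-0.094,0],
    [0,0,0,0.034,-0.0037,-0.094,0],
    [0,0,0,0.017,-0.0018,-0.047,0]
  ]
}}

```text
time: 13.7
ee_pos: [0.6508, -0.1877, 0.1217]
eef_rot: [0.983, 0.052, 0.172, 0.031]
ft_force: [3.2, 0.4, -2.0]
width: 0.0087
```

```bash
python3 -c "
from plan import *
axial()"
```

```text
blade ang 102.3 tilt err 0.3 tcp-kg tool mm [ 0.5 -0.3 18.7] M.n 0.242 F [ 3.2  0.4 -2. ] q [ 0.76  0.36 -0.62  1.76  0.26  0.75  0.15] w 0.0087 t 13.7
```

Request:
{"method": "play_rows", "body": {
  "commands": [
    [0,0,0,0.034,-0.0037,-0.094,0],
    [0,0,0,0.034,-0.0037,-0.094,0]
  ]
}}

```text
time: 13.95
ee_pos: [0.6507, -0.1877, 0.1217]
eef_rot: [0.984, -0.046, 0.174, 0.013]
ft_force: [3.0, 1.2, -1.6]
width: 0.0088
```

```bash
python3 -c "
from plan import *
axial()"
```

```text
blade ang 90.8 tilt err 0.3 tcp-kg tool mm [ 0.3 -0.4 18.7] M.n 0.238 F [ 3.   1.2 -1.6] q [ 0.73  0.35 -0.59  1.76  0.24  0.75 -0.04] w 0.0088 t 13.95
```

Request:
{"method": "play_rows", "body": {
  "commands": [
    [0,0,0,0.034,-0.0037,-0.094,0],
    [0,0,0,0.034,-0.0037,-0.094,0]
  ]
}}

```text
time: 14.2
ee_pos: [0.6506, -0.1876, 0.1216]
eef_rot: [0.974, -0.145, 0.174, -0.004]
ft_force: [2.4, 1.3, -0.1]
width: 0.0089
```

```bash
python3 -c "
from plan import *
axial()"
```

```text
blade ang 79.4 tilt err 0.3 tcp-kg tool mm [ 0.1 -0.4 18.7] M.n 0.223 F [ 2.4  1.3 -0.1] q [ 0.7   0.34 -0.55  1.76  0.22  0.75 -0.22] w 0.0089 t 14.2
```

Still turning freely, so I'll carry on in small batches.

Request:
{"method": "play_rows", "body": {
  "commands": [
    [0,0,0,0.034,-0.0037,-0.094,0],
    [0,0,0,0.034,-0.0037,-0.094,0]
  ]
}}

```text
time: 14.45
ee_pos: [0.6505, -0.1876, 0.1216]
eef_rot: [0.955, -0.241, 0.172, -0.021]
ft_force: [1.6, 0.4, -0.0]
width: 0.009
```

```bash
python3 -c "
from plan import *
axial()"
```

```text
blade ang 67.9 tilt err 0.3 tcp-kg tool mm [-0.1 -0.4 18.7] M.n 0.267 F [ 1.6  0.4 -0. ] q [ 0.67  0.34 -0.51  1.76  0.2   0.75 -0.41] w 0.009 t 14.45
```

Request:
{"method": "play_rows", "body": {
  "commands": [
    [0,0,0,0.034,-0.0037,-0.094,0],
    [0,0,0,0.034,-0.0037,-0.094,0]
  ]
}}

```text
time: 14.7
ee_pos: [0.6504, -0.1876, 0.1215]
eef_rot: [0.926, -0.335, 0.168, -0.038]
ft_force: [0.4, 1.5, 1.1]
width: 0.0087
```

```bash
python3 -c "
from plan import *
axial()"
```

```text
blade ang 56.4 tilt err 0.3 tcp-kg tool mm [-0.3 -0.4 18.7] M.n 0.301 F [0.4 1.5 1.1] q [ 0.64  0.33 -0.48  1.76  0.18  0.74 -0.6 ] w 0.0087 t 14.7
```

Request:
{"method": "play_rows", "body": {
  "commands": [
    [0,0,0,0.034,-0.0037,-0.094,0],
    [0,0,0,0.034,-0.0037,-0.094,0]
  ]
}}

```text
time: 14.95
ee_pos: [0.6503, -0.1875, 0.1215]
eef_rot: [0.888, -0.426, 0.163, -0.055]
ft_force: [-0.1, 1.7, -0.1]
width: 0.0088
```

```bash
python3 -c "
from plan import *
axial()"
```

```text
blade ang 45.0 tilt err 0.3 tcp-kg tool mm [-0.4 -0.3 18.7] M.n 0.241 F [-0.1  1.7 -0.1] q [ 0.61  0.33 -0.44  1.76  0.16  0.74 -0.78] w 0.0088 t 14.95
```

Request:
{"method": "play_rows", "body": {
  "commands": [
    [0,0,0,0.034,-0.0037,-0.094,0],
    [0,0,0,0.034,-0.0037,-0.094,0]
  ]
}}

```text
time: 15.2
ee_pos: [0.6502, -0.1874, 0.1215]
eef_rot: [0.841, -0.513, 0.156, -0.071]
ft_force: [-0.7, 1.4, 0.9]
width: 0.0091
```

```bash
python3 -c "
from plan import *
axial()"
```

```text
blade ang 33.5 tilt err 0.4 tcp-kg tool mm [-0.6 -0.2 18.7] M.n 0.269 F [-0.7  1.4  0.9] q [ 0.58  0.32 -0.41  1.76  0.14  0.74 -0.97] w 0.0091 t 15.2
```

Request:
{"method": "play_rows", "body": {
  "commands": [
    [0,0,0,0.034,-0.0037,-0.094,0],
    [0,0,0,0.034,-0.0037,-0.094,0]
  ]
}}

```text
time: 15.45
ee_pos: [0.6502, -0.1872, 0.1214]
eef_rot: [0.786, -0.594, 0.147, -0.086]
ft_force: [-0.5, 1.5, 0.6]
width: 0.0092
```

```bash
python3 -c "
from plan import *
axial()"
```

```text
blade ang 22.1 tilt err 0.4 tcp-kg tool mm [-0.8 -0.1 18.7] M.n 0.201 F [-0.5  1.5  0.6] q [ 0.55  0.32 -0.37  1.76  0.12  0.74 -1.15] w 0.0092 t 15.45
```

Request:
{"method": "play_rows", "body": {
  "commands": [
    [0,0,0,0.034,-0.0037,-0.094,0],
    [0,0,0,0.034,-0.0037,-0.094,0]
  ]
}}

```text
time: 15.7
ee_pos: [0.6501, -0.1871, 0.1214]
eef_rot: [0.723, -0.669, 0.137, -0.101]
ft_force: [-0.6, 2.6, 0.7]
width: 0.0086
```

```bash
python3 -c "
from plan import *
axial()"
```

```text
blade ang 10.6 tilt err 0.4 tcp-kg tool mm [-0.8  0.1 18.7] M.n 0.232 F [-0.6  2.6  0.7] q [ 0.52  0.31 -0.34  1.76  0.1   0.74 -1.34] w 0.0086 t 15.7
```

Request:
{"method": "play_rows", "body": {
  "commands": [
    [0,0,0,0.034,-0.0037,-0.094,0],
    [0,0,0,0.034,-0.0037,-0.094,0]
  ]
}}

```text
time: 15.95
ee_pos: [0.6501, -0.187, 0.1214]
eef_rot: [-0.653, 0.738, -0.126, 0.114]
ft_force: [-1.9, 1.9, 1.4]
width: 0.009
```

```bash
python3 -c "
from plan import *
axial()"
```

```text
blade ang -0.8 tilt err 0.4 tcp-kg tool mm [-0.9  0.3 18.7] M.n 0.184 F [-1.9  1.9  1.4] q [ 0.5   0.31 -0.31  1.77  0.08  0.74 -1.53] w 0.009 t 15.95
```

Request:
{"method": "play_rows", "body": {
  "commands": [
    [0,0,0,0.034,-0.0037,-0.094,0],
    [0,0,0,0.034,-0.0037,-0.094,0]
  ]
}}

```text
time: 16.2
ee_pos: [0.6501, -0.1868, 0.1214]
eef_rot: [-0.576, 0.8, -0.113, 0.127]
ft_force: [-2.9, 2.8, 1.5]
width: 0.0096
```

```bash
python3 -c "
from plan import *
axial()"
```

```text
blade ang -12.3 tilt err 0.4 tcp-kg tool mm [-0.9  0.5 18.7] M.n 0.548 F [-2.9  2.8  1.5] q [ 0.47  0.31 -0.27  1.77  0.06  0.74 -1.71] w 0.0096 t 16.2
```

Torque has jumped from about 0.2 to 0.55 N m. I'll make one small further push to confirm it's the stop.

Request:
{"method": "play_rows", "body": {
  "commands": [
    [0,0,0,0.014,-0.0015,-0.04,0],
    [0,0,0,0.014,-0.0015,-0.04,0],
    [0,0,0,0,0,0,0]
  ],
  "grip_force": 50
}}

```text
time: 16.58
ee_pos: [0.6502, -0.1869, 0.1214]
eef_rot: [-0.543, 0.822, -0.109, 0.131]
ft_force: [-3.3, 3.4, 3.3]
width: 0.0098
```

```bash
python3 -c "
from plan import *
axial()"
```

```text
blade ang -16.9 tilt err 0.4 tcp-kg tool mm [-0.9  0.5 18.7] M.n 1.182 F [-3.3  3.4  3.3] q [ 0.46  0.31 -0.26  1.77  0.06  0.74 -1.79] w 0.0098 t 16.57
```

The torque is 1.18 N m, well above the winding torque, so the key is firm against its stop. Now open and retreat along the key axis.

Request:
{"method": "play_rows", "body": {
  "commands": [
    [0,0,0,0,0,0,1.5],
    [0,0,0,0,0,0,3],
    [0,0,0,0,0,0,6],
    [0,0,0,0,0,0,6],
    [0,0,0,0,0,0,6],
    [-0.7,0.07,1.9,0,0,0,6],
    [-0.7,0.07,1.9,0,0,0,6],
    [-0.7,0.07,1.9,0,0,0,6],
    [-0.7,0.07,1.9,0,0,0,6],
    [-0.7,0.07,1.9,0,0,0,6],
    [-1,0,3,0,0,0,6],
    [-1,0,3,0,0,0,6],
    [0,0,0,0,0,0,6]
  ],
  "grip_force": 30
}}

```text
time: 18.2
ee_pos: [0.596, -0.1848, 0.2804]
eef_rot: [-0.542, 0.822, -0.111, 0.133]
ft_force: [-0.3, 0.0, -0.0]
width: 0.0597
```

```bash
python3 - <<'E'
from plan import *
axial()
ca=snap('side','side3.png'); c=load('side3.png'); g=cv2.cvtColor(c['img'],cv2.COLOR_RGB2GRAY).astype(np.float32)
for th in range(-70,110,8):
    d=np.cos(np.radians(th))*u+np.sin(np.radians(th))*v
    P=np.array([o+h*n+l*d for h in np.linspace(.022,.040,8) for l in np.linspace(-.020,.020,17)])
    q=proj(c,P).astype(np.float32); print(th,int(cv2.remap(g,q[:,0],q[:,1],cv2.INTER_LINEAR).mean()),end='; ')
a=cv2.imread('pics/side3.png')[130:330,260:460]; cv2.imwrite('pics/c3.png',cv2.resize(a,None,fx=3,fy=3,interpolation=cv2.INTER_CUBIC))
# targets: tool for pushing: straight down, jaw along till y, fingers shut, TCP z .036-ish in front of pull
pl=lambda xl,yl,z: tw(p,[xl,yl,z])[0]
print()
t=load('top0.png')
print('pull now',pl(-.163,0,.036),'shut',pl(-.108,0,.036),'dir',Z[:,0])
# neighbours
for nm,c_,uv,z in(('sauce cap top',t,(307,184),.14),('shaker top',t,(417,194),.075)):
    w=atz(c_,uv,z); d=w[:2]-p[:2]; print(nm,w,'local',Z[:2,:2].T@d)
x=-Z[:,1]; zz=np.array([0,0,-1.]); R=Ro.from_matrix(np.c_[x,np.cross(zz,x),zz]); delta(pl(-.20,0,.16),R)
x=Z[:,1];R=Ro.from_matrix(np.c_[x,np.cross(zz,x),zz]); delta(pl(-.20,0,.16),R)
E
```

```text
blade ang -17.0 tilt err 0.1 tcp-kg tool mm [   2.1   -3.8 -149.2] M.n 0.023 F [-0.3  0.  -0. ] q [ 0.51  0.07 -0.27  1.7  -0.03  1.03 -1.72] w 0.0597 t 18.2
-70 89; -62 98; -54 101; -46 98; -38 92; -30 87; -22 84; -14 83; -6 83; 2 83; 10 83; 18 84; 26 84; 34 84; 42 85; 50 86; 58 88; 66 90; 74 89; 82 83; 90 78; 98 81; 106 86; 
pull now [ 0.49252735 -0.17078875  0.036     ] shut [ 0.54720667 -0.17671935  0.036     ] dir [ 0.99416946 -0.10782895 -0.        ]
sauce cap top [0.55070378 0.03349746 0.14      ] local [-0.12719074  0.20936822]
shaker top [ 0.53068777 -0.34417223  0.075     ] local [-0.10636632 -0.16825775]
t 18.25 d cm [-13.99   1.78 -11.83] rotvec [-0.013  0.346  0.294] q [ 0.51  0.07 -0.27  1.7  -0.03  1.03 -1.72] F [ 0.1  0.3 -0.3] M [ 0.12  0.41 -0.04] w 0.0604
t 18.25 d cm [-13.99   1.78 -11.83] rotvec [ 0.494  0.018 -2.805] q [ 0.51  0.07 -0.27  1.7  -0.03  1.03 -1.72] F [ 0.1  0.3 -0.3] M [ 0.12  0.41 -0.04] w 0.0604
```

View pics/c3.png

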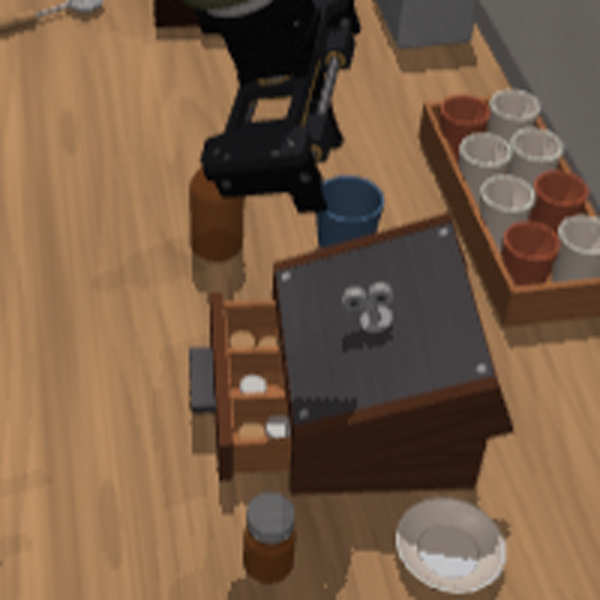

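The rings, at (354,297) and (381,293), put the blade at about −10° from the till's x axis. That makes roughly 4.6 rad wound in total, which fits a start at 1.8 and the stop at 6.4. The drawer is still open. Next I'll close the fingers and come down in front of the pull.

Request:
{"method": "play_rows", "body": {
  "commands": [
    [-2.8,0.36,0,-0.002,0.058,0.049,0],
    [-2.8,0.36,0,-0.002,0.058,0.049,0],
    [-2.8,0.36,0,-0.002,0.058,0.049,0],
    [-2.8,0.36,0,-0.002,0.058,0.049,0],
    [-2.8,0.36,0,-0.002,0.058,0.049,0],
    [0,0,0,-0.002,0.058,0.049,0],
    [0,0,-4,0,0,0,0],
    [0,0,-4,0,0,0,0],
    [0,0,-4,0,0,0,0],
    [0,0,-3,0,0,0,0],
    [0,0,0,0,0,0,0],
    [0,0,0,0,0,0,0]
  ]
}}

```text
time: 19.75
ee_pos: [0.456, -0.1664, 0.1275]
eef_rot: [-0.668, 0.744, 0.001, -0.001]
ft_force: [0.1, 0.3, 0.4]
width: 0.0002
```

```bash
cat >> plan.py <<'E'
def loc():
    s=r.read_state(); print('TCP in till mm',np.round(Z.T@(s['ee_pos']-[p[0],p[1],0])*1e3,1),'F till',np.round(Z.T@s['ft_force'],1),'t',round(s['time'],2),'w',round(s['width'],3))
x=-Z[:,1]; Rp=Ro.from_matrix(np.c_[x,np.cross([0,0,-1.],x),[0,0,-1.]])
E
python3 - <<'E'
from plan import *
loc(); delta(tw(p,[-.2,0,.028])[0],Rp)
E
```

```text
TCP in till mm [-199.8    0.4  127.5] F till [0.1 0.3 0.4] t 19.75 w 0.0
t 19.75 d cm [-0.02 -0.04 -9.95] rotvec [-0.001 -0.003  0.   ] q [ 0.52  0.12 -0.28  1.92  0.04  1.1  -1.45] F [0.1 0.3 0.4] M [0.04 0.03 0.01] w 0.0002
```

Request:
{"method": "play_rows", "body": {
  "commands": [
    [0,0,-3.3,0,0,0,0],
    [0,0,-3.3,0,0,0,0],
    [0,0,-3.3,0,0,0,0],
    [0,0,0,0,0,0,0],
    [0.99,-0.11,0,0,0,0,0],
    [0.99,-0.11,0,0,0,0,0],
    [0.99,-0.11,0,0,0,0,0],
    [0.5,-0.05,0,0,0,0,0],
    [0.5,-0.05,0,0,0,0,0],
    [0.5,-0.05,0,0,0,0,0],
    [0.5,-0.05,0,0,0,0,0]
  ]
}}

```text
time: 21.12
ee_pos: [0.5054, -0.1718, 0.0275]
eef_rot: [-0.668, 0.744, 0.002, -0.001]
ft_force: [-1.1, -0.2, -0.0]
width: 0.0002
```

```bash
python3 -c "
from plan import *
loc()"
```

```text
TCP in till mm [-150.1    0.4   27.5] F till [-1.1 -0.3 -0. ] t 21.12 w 0.0
```

Request:
{"method": "play_rows", "body": {
  "commands": [
    [0.5,-0.05,0,0,0,0,0],
    [0.5,-0.05,0,0,0,0,0],
    [0.5,-0.05,0,0,0,0,0],
    [0.5,-0.05,0,0,0,0,0]
  ]
}}

```text
time: 21.62
ee_pos: [0.525, -0.1738, 0.0274]
eef_rot: [-0.668, 0.744, 0.002, -0.002]
ft_force: [-7.8, 0.5, 5.7]
width: 0.0002
```

```bash
python3 -c "
from plan import *
loc()"
```

```text
TCP in till mm [-130.4    0.6   27.4] F till [-7.8 -0.3  5.7] t 21.62 w 0.0
```

Request:
{"method": "play_rows", "body": {
  "commands": [
    [0.3,-0.03,0,0,0,0,0],
    [0.3,-0.03,0,0,0,0,0]
  ]
}}

```text
time: 21.88
ee_pos: [0.5294, -0.1743, 0.0273]
eef_rot: [-0.668, 0.745, 0.003, -0.003]
ft_force: [-9.9, 0.4, 7.4]
width: 0.0003
```

```bash
python3 -c "
from plan import *
loc()"
```

```text
TCP in till mm [-126.     0.5   27.3] F till [-9.9 -0.7  7.4] t 21.88 w 0.0
```

Request:
{"method": "play_rows", "body": {
  "commands": [
    [0.3,-0.03,0,0,0,0,0],
    [0.2,-0.02,0,0,0,0,0]
  ]
}}

```text
time: 22.12
ee_pos: [0.5361, -0.1749, 0.0275]
eef_rot: [-0.668, 0.744, 0.002, -0.001]
ft_force: [-1.5, -0.6, 0.0]
width: 0.0003
```

```bash
python3 -c "
from plan import *
loc()"
```

```text
TCP in till mm [-119.2    0.6   27.5] F till [-1.5 -0.8  0. ] t 22.12 w 0.0
```

Request:
{"method": "play_rows", "body": {
  "commands": [
    [0.2,-0.02,0,0,0,0,0],
    [0,0,0,0,0,0,0]
  ]
}}

```text
time: 22.38
ee_pos: [0.5366, -0.1749, 0.0273]
eef_rot: [-0.668, 0.744, 0.003, -0.002]
ft_force: [-11.0, 1.1, 8.5]
width: 0.0003
```

```bash
python3 -c "
from plan import *
loc()"
```

```text
TCP in till mm [-118.7    0.6   27.3] F till [-11.   -0.1   8.5] t 22.38 w 0.0
```

Force dropped to 1.5 N, then rose to 11 N against the stop, so the drawer snapped in at about 0. I'll back off, rise and check.

Request:
{"method": "play_rows", "body": {
  "commands": [
    [-1,0.1,0,0,0,0,0],
    [-2,0.2,0,0,0,0,0],
    [-3,0.3,0,0,0,0,0],
    [-3,0.3,0,0,0,0,0],
    [0,0,4,0,0,0,0],
    [0,0,5,0,0,0,0],
    [-2,0,5,0,0,0,0],
    [-2,0,5,0,0,0,0],
    [0,0,0,0,0,0,0],
    [0,0,0,0,0,0,0]
  ]
}}

```text
time: 23.62
ee_pos: [0.4083, -0.1659, 0.2173]
eef_rot: [-0.668, 0.744, 0.001, -0.001]
ft_force: [0.2, 0.7, -1.0]
width: 0.0006
```

```bash
python3 - <<'E'
from plan import *
loc()
snap('side','side4.png'); snap('top','top4.png')
a=cv2.imread('pics/side4.png')[130:330,240:460]
q=((proj(load('side4.png'),np.array([tw(p,[-.108,s*.035,z])[0] for s,z in((1,.042),(-1,.042),(-1,.03),(1,.03))]))-[240,130]+.5)*2.7).astype(int)
a=cv2.resize(a,None,fx=2.7,fy=2.7,interpolation=cv2.INTER_CUBIC); cv2.polylines(a,[q],True,(0,255,0),1)
cv2.imwrite('pics/c4.png',a)
E
```

```text
TCP in till mm [-247.3   -4.2  217.3] F till [ 0.1  0.7 -1. ] t 23.62 w 0.001
```

View pics/c4.png

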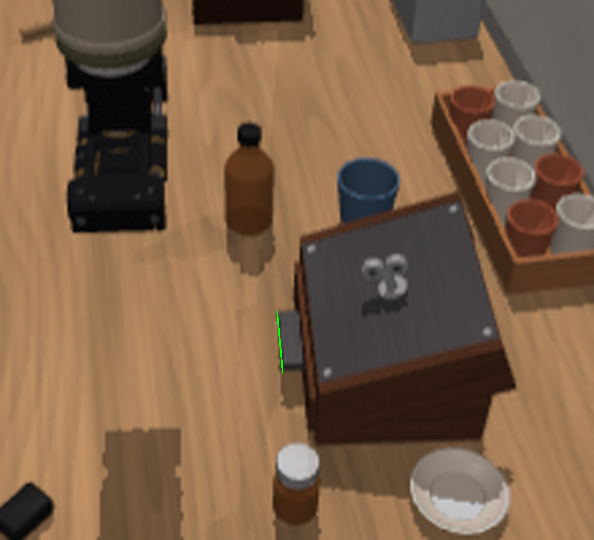

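View pics/top4.png

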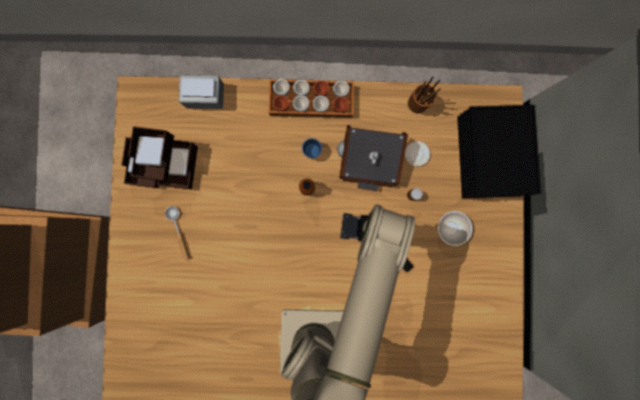

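The drawer is shut: the pull's front edge, at (280,340) in the crop, lies on the predicted shut outline. The key is as I left it, and the objects in the top view are at the same pixels as before. I'm handing in.

```bash
python3 -c "
from h import *
print(r.close_job())"
```

```text
the job is handed in; nothing more can be done
None
```

The bell spring is wound to its stop, the drawer is snapped shut, and the job was handed in at about 24 s.

- **Winding:** I wound the key clockwise in two pinched strokes with the drawer still open, about 4.6 rad in all. At the end the resisting torque rose from about 0.2 to 1.18 N m. The last camera view still has the blade where I let it go, about −10° by eye. The gripper itself ended at −17°, so it twisted slightly on the blade at the stop. My brightness-based estimate of the blade angle did not agree (it peaked at about −54°), so I went by the rings in the picture and the torque rise.
- **Drawer:** I pushed it in by the pull. The force peaked at about 10 N at the catch, fell to 1.5 N as the drawer snapped in, then reached 11 N against the hard stop. These pushing forces are above the 5 N you gave for the catch. They came with up to 8.5 N of upward force on the tool, which I did not look into. In the last picture the pull lies on the predicted shut outline.
- **Other objects:** the objects I could see were at the same pixels in the last top view as in the first. The clicker was partly hidden under the arm there. The arm was well clear of everything, with close to zero force, when I handed in.

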